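# Re-clamp the pour-over stand at its tape mark

## Task

The dripper arm of the pour-over stand is clamped too low for the tall tumbler. Take hold of the cam lever's handle, swing it open while you carry the arm so that it does not drop, raise the arm until the top edge of its sleeve is level with the lower edge of the masking tape on the post, and hold it there while you swing the lever fully closed again. Do not let go: finish while still gripping the lever with the arm at the mark, and leave the tumbler, mug and honey jar undisturbed.

Things in the scene. Friction and masses are not known exactly. Their poses are not given: they have to be found in the camera images.
- stand: pour-over stand, fixed to the worktop. Dark wood base 225 x 120 mm, 17 mm high; square aluminium post 18 x 18 mm up to 211 mm. Origin on the worktop on the post's axis; z up; the dripper (white cone on a steel ring, 102 mm wide, centred 95 mm from the post) lies on the +x side and the cam lever on the -x side
- dripper_arm (a joint): height of the sliding dripper arm in m above its lower stop (range 0 to 0.095, grows upward). Arm, dripper and lever weigh about 0.46 kg together and fall if neither clamped nor held; clamped by the cam they stay
- sleeve_top (a point): point on the post's axis level with the top edge of the dark steel sleeve (33 x 30 mm, 32 mm high) of the dripper arm
- tape_edge (a point): point on the post's axis level with the lower edge of the strip of masking tape (12 mm high) stuck round the post: the height mark; it stays where it is
- cam_lever (a joint): angle of the cam lever in rad about its upright pin: 0 = fully closed at its stop (handle points along -x of the stand, away from the post), grows counter-clockwise seen from above, to 1.3 = fully open (handle towards -y of the stand). An eccentric disc under it presses on the post below about 0.6; past about 0.2 it goes over centre and stays closed. Moving it through the pinch takes about 0.4 to 0.6 N m
- lever_pivot (a point): point on the axis of the lever's upright pin, 35 mm from the post's axis on the -x side of the stand, at the height of the middle of the lever's handle (28 mm above the sleeve's top edge); it rides up and down with the dripper arm
- lever_grip (a point): middle of the black lever handle, an upright paddle 50 mm long, 11 mm thick and 22 mm high, 50 mm out from lever_pivot; its x axis points from the handle to the pivot, along the lever, its z axis up. Grip it across its 11 mm thickness from above
- tumbler: clear glass tumbler, 80 mm wide, 91 mm high, loose; origin at the centre of its underside; bystander
- mug: white mug, 80 mm wide, 91 mm high, loose; origin at the centre of its underside; bystander
- honey: honey jar, 60 mm wide, 99 mm high, loose; origin at the centre of its underside; bystander
- citrus_press: the shop's dark green citrus press, fixed, an obstacle to the right of the stand: 170 mm deep, 220 mm wide, with a hand lever standing 540 mm high. Origin on the worktop under its middle. Swing the arm past in front of it (on the robot's side), not through it

How it is judged (in metres and radians):
On the way, in this order (a step that is already met when the one before it is completed fails the run):
1. the lever is swung open while it is held (value of joint cam_lever above 0.65 rad and contact force between the fingers and cam_lever above 1 N), for 0.1 s.
2. the arm is held at the tape mark with the lever still open (value of joint cam_lever above 0.55 rad and contact force between the fingers and cam_lever above 1 N and z of sleeve_top in the frame of tape_edge between -0.005 and 0.005 m), for 0.1 s.
3. the lever passes half-way shut with the arm still at the mark (value of joint cam_lever below 0.5 rad and contact force between the fingers and cam_lever above 1 N and z of sleeve_top in the frame of tape_edge between -0.006 and 0.006 m), for 0.02 s.
At the end, for the whole second after the job is handed in: The lever is fully closed (within 0.1 rad of its stop) with its cam pressing on the post, the sleeve's top edge is within 5 mm of the tape's lower edge, and the fingers still grip the lever with at least 3 N (value of joint cam_lever below 0.1 rad and contact force between cam_lever and post above 5 N and contact force between the fingers and cam_lever above 3 N and z of sleeve_top in the frame of tape_edge between -0.005 and 0.005 m); the arm keeps its last pose, push and grip.
It fails at once if the dripper arm drops on to its lower stop (value of joint dripper_arm below 0.002 m).
It fails at once if the dripper arm falls freely (velocity of joint dripper_arm below -0.25 m/s).
It fails at once if tumbler, mug or honey jar is pushed more than 15 mm (distance of any of tumbler, mug, honey from where it was at the start of the episode above 0.015 m).
It also fails if it takes over 51 s, if anything falls off the work surface, if the arm or the gripper's body presses on something with over 40 N, if the wrist force passes 120 N, or if a joint passes its speed limit or range.

## Robot

A 6-joint arm with a two-finger parallel gripper is mounted at the origin on a cart in front of the work surface, level with it; the furniture and walls round the work are solid. World frame = base frame: x ahead of the robot, y to its left, z up, the work surface at z = 0. Lengths are in mm, angles in degrees, forces in N, time in s.
With the tool pointing down it reaches from about 350 to 850 mm from the base axis. Payload 8.1 kg.
Tool frame: the origin (TCP) lies between the finger pads; the fingertips stand 25 mm ahead of it and the grasp point (between the pads) lies 6 mm ahead of it (r.tcp_to_tips is the distance from the TCP to the fingertips, in mm); z points along the fingers, y is the line along which they close (so a half turn about z gives the same grasp; the last joint's range is limited). The gripper opens to 85 mm and grips with 20 to 120 N. Pads are 22 mm wide; open, the fingers measure 114 mm over their backs; the gripper's body (76 mm by 85 mm) begins 54 mm behind the grasp point. The pads swing forward as they close: fully open they stand 13 mm farther back than shut.
Start: joints at [71.138, 7.471, 85.268, -0, 87.261, -4.893], TCP at [144.813, 582.267, 256.292] pointing down, gripper open.
Joint ranges: [-169.43, 169.43], [-51.17, 129.36], [1.28, 143.12], [-76.62, 256.62], [0, 156.53], [-152.29, 152.29]. Speed limits (degrees/s): [136.94, 136.94, 159.86, 180, 180, 180].

## Interface

Orientations are given as [roll, pitch, yaw] about the fixed x, y, z axes, in that order (R = Rz(yaw) Ry(pitch) Rx(roll)).
In Python, from bench import r gives the robot as it stands.
- The arm moves only by the tool apply_moves, never from a script. Its arguments are lists of equal length, an entry for each row: "angular": the turn, a rotation vector about the world's x, y, z in units of 8 degrees (1.0 is 8 degrees), a list of three; "travel": the shift along the world's x, y, z in units of 40 mm (1.0 is 40 mm), a list of three; "jaw": the opening, from 0 (shut) to 1 (fully open). A call has 1 to 20 rows; each row shifts and turns the commanded pose from where the row before left it; what a row does not reach is not made up. A row lasts 1/8 s, in which the tool goes at most 62.5 mm and 10.7 degrees, less where a joint would pass 70% of its speed; a pose out of reach is approached as far as the arm can. A call is refused whole if a number of a shift passes 1 or a number of a turn 1, either way. A call with a gripper value outside its range is refused whole. The fingers move at their own pace and stop on an object; "force" is the grip in N (left out, the last holds). Time passes only in rows, so rows that do not move let the fingers close. It gives the time, the measured TCP pose, the force, the opening and the grip force at its end, in the units of the state.
- r.sense(): the state, without advancing time (a new reading comes with each control period).
- r.snapshot(name): name is "scene" or "top"; returns a dict with "color" (400x640x3 uint8, red, green, blue), "fx", "fy", "cx", "cy" (pixels), "R" (3x3) and "t" (3): a world point X has camera coordinates R X + t. Camera axes: x right, y down, z forward; pixel columns grow to the right and rows downward; lengths in mm; the calibration is good to about 2 mm. A picture is of the moment at which its call begins. There is no depth.
- r.hand_in(): hands the job in; it is judged then, once.
The state is a dict: "time": time; "joint_pos": joint angles; "qd": joint speeds; "joint_efforts": joint torques, N m; "tool_pos": TCP position; "tcp_rot": TCP orientation; "ft_force": force on the tool from outside, world axes, zero at the start; "wrist_torque": the same for the moment, N m; "finger_gap": finger opening in mm; "grip_force": force on a finger pad.
Only numpy, scipy, OpenCV 4.12 (cv2) and the standard library are available. Lean on these libraries where they do the work, as an engineer would, in place of code of your own. Each camera call takes 0.05 s, during which the arm holds its last target. There are 200 camera calls.

## Working session

There is one attempt and no reset: what is moved stays moved. The work goes in short steps, Python scripts to look and compute and a tool call to move; the robot and the scene stay as the last step left them, time stands still between calls to the robot, and variables do not carry over. Pictures are saved under pics/ and viewed, at most 10 in all, crops included, and the job is handed in when it is done.

Besides the shell and the picture viewer there is one more tool, called after "Call:" as name(argument=value, ...), one argument or row to a line, values as JSON. apply_moves: Moves the arm, as the interface text tells. Its arguments: {"type":"object","properties":{"angular":{"type":"array"},"travel":{"type":"array"},"jaw":{"type":"array"},"force":{"type":"number"}},"required":["angular","travel","jaw"]}

```bash
mkdir -p pics; ls; python3 - <<'E'
from bench import r
import cv2,pickle
for n in("scene","top"):
    s=r.snapshot(n); cv2.imwrite(f"pics/{n}0.png",s["color"][:,:,::-1]); pickle.dump(s,open(n+"0.pkl","wb"))
    print(n,s["fx"],s["cx"],s["cy"],s["R"],s["t"])
print(r.sense())
E
```

```text
pics
scene 481.2108591394116 316.43861379378905 197.58340824219982 [[ 0.54728423 -0.83665823 -0.02197685]
 [-0.57190749 -0.35467299 -0.73968162]
 [ 0.61106612  0.41738481 -0.67259804]] [-269.19197133  390.91437228  868.74462135]
top 407.10213651086445 326.3797621855337 206.9459113136207 [[-0.02347823 -0.99959947 -0.01580112]
 [-0.99473284  0.02493553 -0.09942229]
 [ 0.09977647  0.01338363 -0.99491986]] [  27.96847217  523.95379374 1283.26405703]
{'time': 0.1, 'joint_pos': array([ 7.11364064e+01,  7.51296198e+00,  8.53222398e+01, -1.79372168e-03,
        8.72607787e+01, -4.89346766e+00]), 'qd': array([-0.03146542, -0.08060664, -0.22453641, -0.01961037,  0.00779891,
       -0.0410142 ]), 'joint_efforts': array([ 1.01398993e-03, -5.70960617e+01, -5.01936042e+01, -2.62006506e-04,
        8.27499374e-03,  1.19033475e-04]), 'tool_pos': array([144.69820241, 581.83282893, 255.33421626]), 'tcp_rot': array([-1.79904217e+02, -6.40245379e-03,  1.66029956e+02]), 'ft_force': array([-0.33643109,  0.11681079, -0.56386366]), 'wrist_torque': array([-0.0381724 , -0.03686565,  0.01000787]), 'grip_force': 0.0, 'finger_gap': 85.38534017269156}
```

View pics/scene0.png

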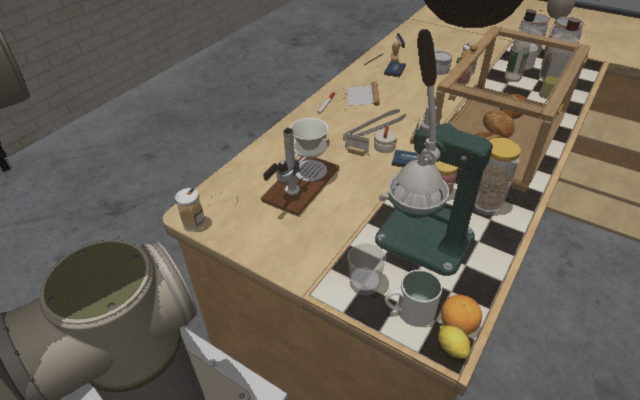

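View pics/top0.png

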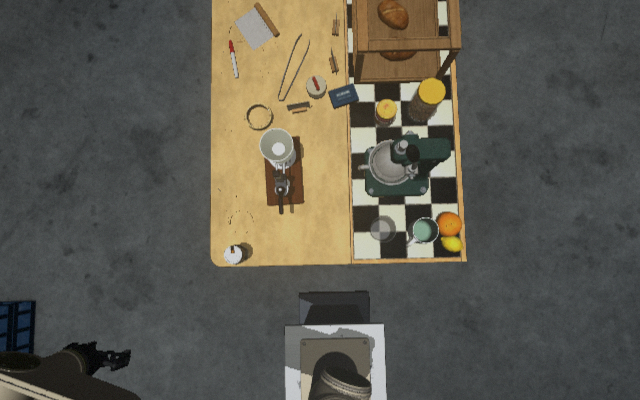

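The scene view shows the stand with its post at about (290,160), the lever handle near (270,172) and the base near (300,185). In the top view, the post is near (282,178) and the lever handle runs down to about (281,210), towards the robot. The gripper is far left at (130,355).

```bash
python3 - <<'E'
import cv2,numpy as np
a=cv2.imread("pics/scene0.png")[110:220,240:345]; b=cv2.imread("pics/top0.png")[120:220,235:325]
a=cv2.resize(a,(525,550),interpolation=cv2.INTER_CUBIC)
cv2.imwrite("pics/c1.png",a)
b=cv2.resize(b,(540,600),interpolation=cv2.INTER_CUBIC); cv2.imwrite("pics/c2.png",b)
E
```

```text
(no output)
```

View pics/c1.png

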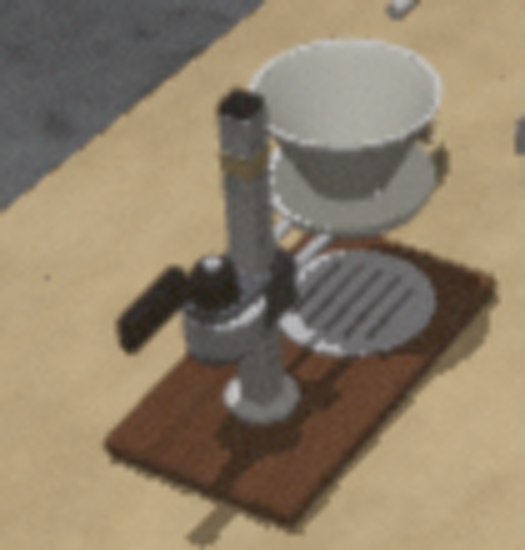

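View pics/c2.png

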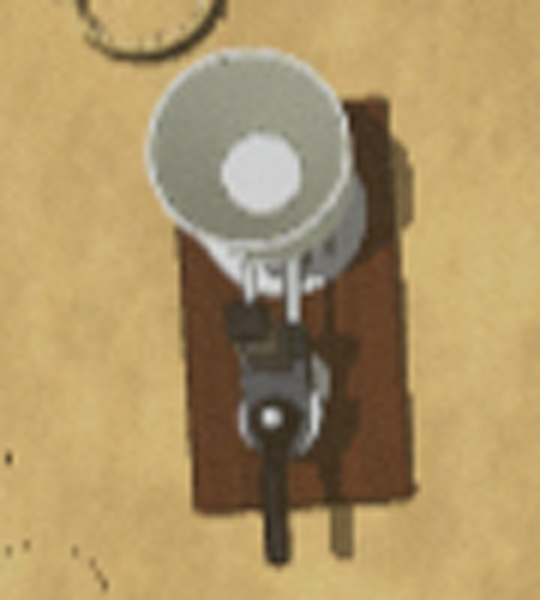

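Scene crop (5x, offset 240,110): post top (242,98), tape band about y 155–178, sleeve with its knob at (212,270), handle from (180,270) to (130,350). Top crop (6x, offset 235,120): post top (247,322), knob (272,420), handle end (277,562), base corners (197,513), (413,492), (386,97).

```bash
cat > h.py <<'E'
import numpy as np,cv2,pickle
def K(s): return np.array([[s["fx"],0,s["cx"]],[0,s["fy"],s["cy"]],[0,0,1]])
def proj(s,X): p=K(s)@(s["R"]@np.asarray(X,float).T+np.reshape(s["t"],(3,1))) if np.ndim(X)>1 else K(s)@(s["R"]@X+s["t"]); return p[:2]/p[2]
def cam(s): return -s["R"].T@s["t"]
def ray(s,uv,z):
    d=s["R"].T@np.linalg.solve(K(s),[uv[0],uv[1],1]); c=cam(s); return c+d*(z-c[2])/d[2]
def tri(s1,u1,s2,u2):
    P=[K(s)@np.c_[s["R"],s["t"]] for s in(s1,s2)]
    X=cv2.triangulatePoints(P[0],P[1],np.array(u1,float).reshape(2,1),np.array(u2,float).reshape(2,1)).ravel(); return X[:3]/X[3]
E
python3 - <<'E'
from h import *
np.set_printoptions(precision=1,suppress=True)
S,T=[pickle.load(open(n+"0.pkl","rb")) for n in("scene","top")]
sc=lambda x,y:(240+(x+.5)/5-.5,110+(y+.5)/5-.5)
tp=lambda x,y:(235+(x+.5)/6-.5,120+(y+.5)/6-.5)
print("cams",cam(S),cam(T))
print("posttop",ray(S,sc(242,100),211),ray(T,tp(247,322),211),tri(S,sc(242,100),T,tp(247,322)))
c=[ray(T,tp(*p),17) for p in((197,513),(413,492),(386,97))];print("base top",c)
print("scene base",[ray(S,sc(*p),17) for p in((108,445),(290,520),(495,285))])
for a,b in((c[1],c[2]),(c[0],c[1])):
    d=b-a;print("dir",np.degrees(np.arctan2(d[1],d[0])),np.linalg.norm(d))
print("knob",tri(S,sc(212,270),T,tp(272,420)))
print("handle end",tri(S,sc(128,332),T,tp(277,560)))
g=S["color"].astype(int)
for v in range(125,180):
    print(v,[tuple(g[v,u]) for u in (288,290,292)]) if v<150 else None
for v in range(150,180): print(v,[tuple(g[v,u]) for u in (286,289,292,295,298)])
E
```

```text
cams [-160.  -449.2  867.6] [ 393.8   -2.3 1329.3]
posttop [604.  149.6 211. ] [603.9 151.7 211. ] [604.8 151.1 209.9]
base top [array([536.3, 206.8,  17. ]), array([544.8,  89.5,  17. ]), array([763.8, 100.5,  17. ])]
scene base [array([532.8, 200.1,  17. ]), array([537. ,  86.2,  17. ]), array([754.6,  96.6,  17. ])]
dir 2.8639071612268645 219.31660683673897
dir -85.86193700142609 117.55313070716846
knob [570.1 150.5 129.4]
handle end [499.4 147.2 140.9]
125 [(np.int64(180), np.int64(160), np.int64(124)), (np.int64(185), np.int64(174), np.int64(152)), (np.int64(163), np.int64(162), np.int64(157))]
126 [(np.int64(175), np.int64(155), np.int64(121)), (np.int64(187), np.int64(181), np.int64(169)), (np.int64(154), np.int64(154), np.int64(144))]
127 [(np.int64(150), np.int64(133), np.int64(104)), (np.int64(186), np.int64(183), np.int64(179)), (np.int64(150), np.int64(150), np.int64(141))]
128 [(np.int64(85), np.int64(73), np.int64(59)), (np.int64(120), np.int64(118), np.int64(116)), (np.int64(140), np.int64(140), np.int64(131))]
129 [(np.int64(51), np.int64(48), np.int64(45)), (np.int64
[... 8978 characters left out ...]
173), np.int64(174))]
177 [(np.int64(91), np.int64(88), np.int64(87)), (np.int64(87), np.int64(85), np.int64(83)), (np.int64(77), np.int64(74), np.int64(74)), (np.int64(87), np.int64(81), np.int64(75)), (np.int64(142), np.int64(140), np.int64(138))]
178 [(np.int64(85), np.int64(82), np.int64(83)), (np.int64(84), np.int64(79), np.int64(79)), (np.int64(87), np.int64(85), np.int64(82)), (np.int64(85), np.int64(77), np.int64(72)), (np.int64(103), np.int64(83), np.int64(75))]
179 [(np.int64(83), np.int64(83), np.int64(81)), (np.int64(88), np.int64(85), np.int64(85)), (np.int64(91), np.int64(87), np.int64(85)), (np.int64(84), np.int64(80), np.int64(74)), (np.int64(96), np.int64(67), np.int64(51))]
```

```bash
python3 - <<'E'
from h import *
np.set_printoptions(precision=1,suppress=True)
S,T=[pickle.load(open(n+"0.pkl","rb")) for n in("scene","top")]
O=np.array([604.3,150.8]);ps=np.radians(3.3)
R2=np.array([[np.cos(ps),-np.sin(ps)],[np.sin(ps),np.cos(ps)]])
W=lambda x,y,z:np.r_[O+R2@[x,y],z]
for z in(211,): print("post top corners",[proj(S,W(a,b,z)) for a in(-9,9) for b in(-9,9)])
for z in(180,170,160,150): print("tape z",z,"corner--",proj(S,W(-9,-9,z)),"+-",proj(S,W(9,-9,z)),"-+",proj(S,W(-9,9,z)))
for z in(95,100,105,110,115):
    print("sleeve",z,"+-",proj(S,W(16.5,-15,z)),"--",proj(S,W(-16.5,-15,z)),"++",proj(S,W(16.5,15,z)),
     "handle end top +-y",proj(S,W(-110,5.5,z+39)),proj(S,W(-110,-5.5,z+39)),"bot -y",proj(S,W(-110,-5.5,z+17)), "T end",proj(T,W(-110,0,z+39)))
g=cv2.imread("pics/scene0.png")[128:192,260:312]
g=cv2.resize(g,None,fx=9,fy=9,interpolation=cv2.INTER_CUBIC); g=cv2.convertScaleAbs(g,alpha=1.5)
for i in range(0,64,5): cv2.putText(g,str(128+i),(0,9*i+8),0,.35,(0,0,255),1); cv2.line(g,(25,9*i+4),(32,9*i+4),(0,0,255),1)
for i in range(5,52,5): cv2.putText(g,str(260+i),(9*i-6,572),0,.35,(255,0,0),1)
cv2.imwrite("pics/c3.png",g)
E
```

```text
post top corners [array([288.8, 132.3]), array([282.5, 130.3]), array([292.8, 128.5]), array([286.5, 126.5])]
tape z 180 corner-- [289.6 142.9] +- [293.5 139.1] -+ [283.4 140.8]
tape z 170 corner-- [289.9 146.2] +- [293.7 142.4] -+ [283.7 144.2]
tape z 160 corner-- [290.1 149.5] +- [294.  145.7] -+ [283.9 147.4]
tape z 150 corner-- [290.3 152.8] +- [294.2 148.9] -+ [284.2 150.7]
sleeve 95 +- [298.8 165.3] -- [292.  172.4] ++ [289.  161.9] handle end top +-y [262.9 179.1] [266.7 180.5] bot -y [267.6 187.5] T end [282.3 214.5]
sleeve 100 +- [298.7 163.7] -- [291.9 170.9] ++ [288.9 160.3] handle end top +-y [262.7 177.4] [266.6 178.9] bot -y [267.4 185.9] T end [282.1 214.4]
sleeve 105 +- [298.6 162.2] -- [291.8 169.3] ++ [288.7 158.8] handle end top +-y [262.5 175.8] [266.4 177.2] bot -y [267.2 184.3] T end [281.8 214.2]
sleeve 110 +- [298.5 160.7] -- [291.7 167.8] ++ [288.6 157.3] handle end top +-y [262.3 174.2] [266.2 175.6] bot -y [267.  182.7] T end [281.6 214.1]
sleeve 115 +- [298.4 159.1] -- [291.6 166.2] ++ [288.5 155.7] handle end top +-y [262.1 172.5] [266. 174.] bot -y [266.8 181.1] T end [281.4 214. ]
```

View pics/c3.png

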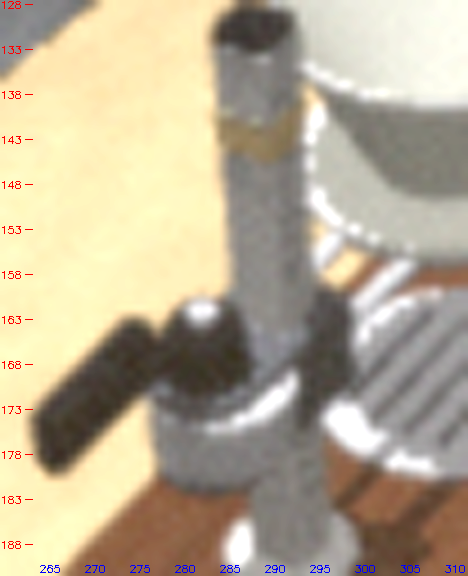

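The zoom shows the tape's lower edge at about row 145.6 (col 289), the sleeve-top/post boundary near row 164.4, and the handle end spanning rows 173.5–180.4. That gives a raise of about 57 mm, a sleeve top at z ≈ 114 and a handle middle at z ≈ 141.

```bash
python3 - <<'E'
from h import *
np.set_printoptions(precision=1,suppress=True)
T=pickle.load(open("top0.pkl","rb"))
g=T["color"].sum(2).astype(int)
for v in range(194,216):
    w=np.clip(300-g[v,272:290],0,None); 
    if w.sum()>0: u=(w*np.arange(272,290)).sum()/w.sum(); print(v,(w>0).sum(),round(u,2),ray(T,(u,v),152))
E
```

```text
194 17 280.55 [553.2 146.5 152. ]
195 18 280.75 [550.3 146.  152. ]
196 18 281.05 [547.3 145.1 152. ]
197 18 280.86 [544.4 145.7 152. ]
198 18 280.77 [541.4 146.  152. ]
199 18 280.69 [538.5 146.3 152. ]
200 18 280.54 [535.6 146.7 152. ]
201 18 280.5 [532.6 146.9 152. ]
202 18 280.48 [529.7 147.  152. ]
203 18 280.83 [526.8 146.  152. ]
204 17 278.87 [524.  151.8 152. ]
205 7 279.21 [521.  150.8 152. ]
206 4 280.41 [518.  147.3 152. ]
207 4 280.4 [515.1 147.4 152. ]
208 4 280.43 [512.1 147.4 152. ]
209 4 280.45 [509.2 147.3 152. ]
210 4 280.6 [506.3 146.9 152. ]
211 4 280.56 [503.4 147.1 152. ]
212 4 280.73 [500.4 146.6 152. ]
213 3 280.95 [497.5 146.  152. ]
```

Call:
apply_moves(
  angular=[
    [0,0,0.5],
    [0,0,0.5],
    [0,0,0.5],
    [0,0,0.5],
    [0,0,0.125],
    [0,0,0],
    [0,0,0],
    [0,0,0],
    [0,0,0],
    [0,0,0],
    [0,0,0],
    [0,0,0],
  ],
  travel=[
    [0.8,-0.9,0.1],
    [0.8,-0.9,0],
    [0.8,-0.9,0],
    [0.8,-0.9,0],
    [0.8,-0.9,0],
    [0.8,-0.9,0],
    [0.8,-0.9,0],
    [0.8,-0.9,0],
    [0.8,-0.9,0],
    [0.8,-0.9,0],
    [0.8,-0.9,0],
    [0.4,-0.8,0],
  ],
  jaw=[1,1,1,1,1,1,0.6,0.6,0.6,0.6,0.6,0.6],
  force=60,
)

```text
time: 1.6
tool_pos: [513.7, 152.5, 259.7]
tcp_rot: [-180.0, -0.0, -177.0]
ft_force: [-0.1, 0.3, 0.1]
finger_gap: 51.0
grip_force: 0.0
```

Call:
apply_moves(
  angular=[
    [0,0,0],
    [0,0,0],
    [0,0,0],
    [0,0,0],
    [0,0,0],
    [0,0,0],
  ],
  travel=[
    [0.17,-0.175,0],
    [0,0,-0.7],
    [0,0,-0.7],
    [0,0,-0.7],
    [0,0,-0.7],
    [0,0,0],
  ],
  jaw=[0.6,0.6,0.6,0.6,0.6,0.6],
)

```text
time: 2.35
tool_pos: [517.2, 147.7, 145.5]
tcp_rot: [-180.0, -0.3, -176.9]
ft_force: [0.1, -0.6, -0.9]
finger_gap: 51.6
grip_force: 0.0
```

```bash
python3 - <<'E'
from bench import r
import cv2,pickle,numpy as np
o=[]
for n,(a,b,c,d) in(("scene",(100,210,230,330)),("top",(130,230,230,330))):
    s=r.snapshot(n); pickle.dump(s,open(n+"1.pkl","wb"))
    o.append(cv2.resize(s["color"][a:b,c:d,::-1],(400,4*(b-a)),interpolation=cv2.INTER_CUBIC)[:400])
cv2.imwrite("pics/d1.png",cv2.convertScaleAbs(np.hstack(o),alpha=1.4))
E
```

```text
(no output)
```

View pics/d1.png

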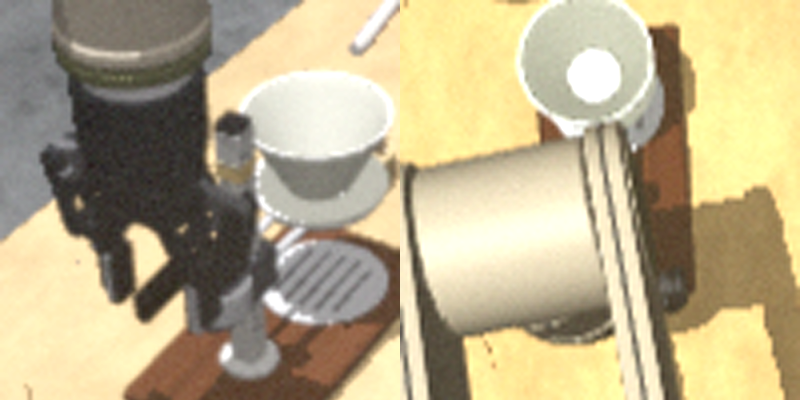

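The scene view shows the two fingers straddling the handle (handle end at crop (150,300), fingers at (120,280) and (205,290)), and the top view shows nothing in the way. Closing now.

Call:
apply_moves(
  angular=[
    [0,0,0],
    [0,0,0],
    [0,0,0],
    [0,0,0],
    [0,0,0],
    [0,0,0],
    [0,0,0],
  ],
  travel=[
    [0,0,0],
    [0,0,0],
    [0,0,0],
    [0,0,0],
    [0,0,0],
    [0,0,0],
    [0,0,0],
  ],
  jaw=[0.2,0,0,0,0,0,0],
  force=80,
)

```text
time: 3.32
tool_pos: [520.2, 147.6, 148.7]
tcp_rot: [180.0, 0.1, -177.0]
ft_force: [3.9, 4.1, 3.2]
finger_gap: 9.0
grip_force: 79.4
```

Call:
apply_moves(
  angular=[
    [0,0,0.375],
    [0,0,0.375],
    [0,0,0.375],
    [0,0,0.375],
    [0,0,0.375],
    [0,0,0.375],
    [0,0,0.375],
    [0,0,0.375],
    [0,0,0],
  ],
  travel=[
    [0.007,-0.065,0],
    [0.007,-0.065,0],
    [0.013,-0.064,0],
    [0.014,-0.064,0],
    [0.02,-0.063,0],
    [0.02,-0.062,0],
    [0.026,-0.06,0],
    [0.027,-0.06,0],
    [0,0,0],
  ],
  jaw=[0,0,0,0,0,0,0,0,0],
)

```text
time: 4.45
tool_pos: [525.7, 127.6, 147.9]
tcp_rot: [180.0, 0.1, -152.9]
ft_force: [8.8, 6.3, -4.9]
finger_gap: 9.4
grip_force: 78.5
```

Call:
apply_moves(
  angular=[
    [0,0,0.375],
    [0,0,0.375],
    [0,0,0.375],
    [0,0,0.375],
    [0,0,0.375],
    [0,0,0.375],
    [0,0,0.375],
    [0,0,0.375],
    [0,0,0],
    [0,0,0],
  ],
  travel=[
    [0.032,-0.057,0],
    [0.033,-0.056,0],
    [0.038,-0.053,0],
    [0.039,-0.053,0],
    [0.044,-0.049,0],
    [0.044,-0.048,0],
    [0.048,-0.044,0],
    [0.049,-0.044,0],
    [0,0,0],
    [0,0,0],
  ],
  jaw=[0,0,0,0,0,0,0,0,0,0],
)

```text
time: 5.7
tool_pos: [538.6, 111.7, 147.9]
tcp_rot: [-180.0, 0.1, -129.0]
ft_force: [8.4, 6.7, -4.5]
finger_gap: 9.7
grip_force: 78.7
```

```bash
python3 - <<'E'
from bench import r
import cv2,pickle,numpy as np
s=r.snapshot("scene"); pickle.dump(s,open("scene2.pkl","wb"))
cv2.imwrite("pics/e1.png",cv2.convertScaleAbs(cv2.resize(s["color"][110:200,240:330,::-1],(540,540),interpolation=cv2.INTER_CUBIC),alpha=1.4))
q=r.sense();print(q["joint_pos"],q["wrist_torque"],q["ft_force"],q["tool_pos"])
E
```

```text
[ 6.33451115e+00  4.18215718e+00  1.00350980e+02  7.20715937e-02
  7.53793472e+01 -1.34710405e+02] [ 1.00046285 -1.35114214 -0.09241316] [ 8.1300976   6.30998056 -4.02148022] [538.63305758 111.72469807 147.91871964]
```

View pics/e1.png

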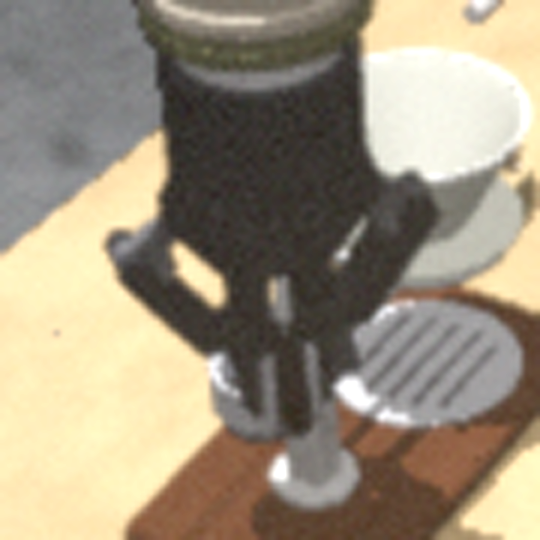

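The lever is open by about 48° and the gripper carries about 4.5 N, the arm's weight. The gripper body at (260,150) in the crop hides the tape. Raising by 58 mm.

Call:
apply_moves(
  angular=[
    [0,0,0],
    [0,0,0],
    [0,0,0],
    [0,0,0],
    [0,0,0],
    [0,0,0],
    [0,0,0],
    [0,0,0],
    [0,0,0],
    [0,0,0],
    [0,0,0],
    [0,0,0],
    [0,0,0],
    [0,0,0],
  ],
  travel=[
    [0,0,0.06],
    [0,0,0.12],
    [0,0,0.13],
    [0,0,0.13],
    [0,0,0.13],
    [0,0,0.13],
    [0,0,0.13],
    [0,0,0.13],
    [0,0,0.13],
    [0,0,0.13],
    [0,0,0.13],
    [0,0,0.12],
    [0,0,0],
    [0,0,0],
  ],
  jaw=[0,0,0,0,0,0,0,0,0,0,0,0,0,0],
)

```text
time: 7.5
tool_pos: [538.6, 111.7, 206.6]
tcp_rot: [-180.0, 0.1, -129.0]
ft_force: [8.2, 6.3, -5.1]
finger_gap: 9.7
grip_force: 78.8
```

```bash
python3 - <<'E'
from bench import r
import cv2,pickle,numpy as np
o=[]
for n,(a,b,c,d) in(("scene",(100,200,240,340)),("top",(120,220,230,330))):
    s=r.snapshot(n); pickle.dump(s,open(n+"3.pkl","wb"))
    o.append(cv2.resize(s["color"][a:b,c:d,::-1],(400,400),interpolation=cv2.INTER_CUBIC))
cv2.imwrite("pics/f1.png",cv2.convertScaleAbs(np.hstack(o),alpha=1.4))
E
```

```text
(no output)
```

View pics/f1.png

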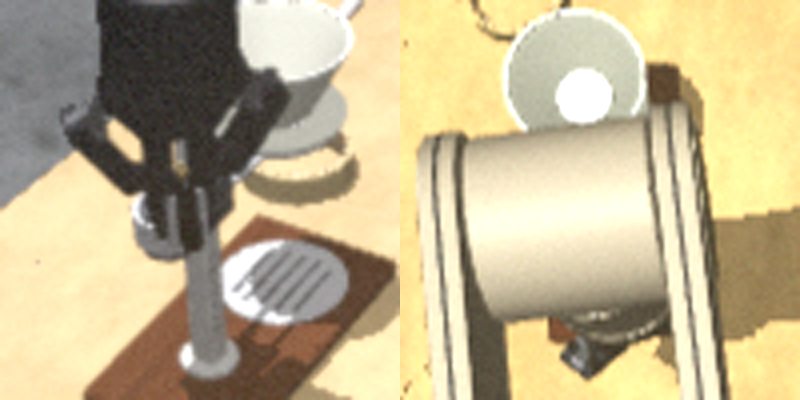

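The arm is up. Through the gap between the fingers, the post and the tape's yellow band show at crop (182,168), about col 285, row 142. I'll measure that profile against the first picture.

```bash
python3 - <<'E'
from h import *
A,B=[pickle.load(open(f"scene{i}.pkl","rb"))["color"].astype(int) for i in(0,3)]
for v in range(132,154):
    print(v,"|".join(" ".join(f"{G[v,u].sum()//3:3d}/{G[v,u,0]-G[v,u,2]:3d}" for u in range(283,289)) for G in(A,B)))
E
```

```text
132  97/ 39  51/ 16  46/  6  40/  5  37/  6  40/  8| 37/  3  38/  4  40/  5  36/  8  36/  4  35/  8
133 116/ 35  84/  8  85/  2  65/  3  48/  7  47/  8| 35/  7  30/  4  32/  9  37/  8  36/  6  31/  8
134 122/ 35  88/  8  83/  5  78/  6  79/  4  92/  4| 41/ 10  46/  5  48/  7  41/  0  34/  7  36/  3
135 133/ 43  92/ 14  86/  3  83/  5  80/  6  87/  6| 74/ 20  69/  6  78/  5  54/  7  40/  6  34/  7
136 137/ 46  95/ 13  89/  2  83/  6  86/  3  85/  7|103/ 30  92/ 10  89/  3  55/  1  37/  7  29/  8
137 137/ 46 102/ 14  89/  5  87/  4  90/  4  86/  4|105/ 30  96/ 10  91/  4  63/  3  39/  5  38/  7
138 151/ 51 101/ 17  90/  3  88/  6  93/  5  91/  4| 99/ 32  97/  7  92/  3  65/  4  41/  6  35/  7
139 151/ 53 103/ 18  92/ 10  93/  7  92/  5  94/  3| 97/ 31  98/ 11  95/  4  66/  8  42/  5  36/ 11
140 138/ 54 112/ 29 105/ 17  93/  8  90/  7  93/  6| 90/ 32 110/ 26 107/ 19  71/ 11  36/  7  35/  8
141 135/ 52  94/ 37  83/ 27  83/ 23  90/ 16 102/ 14| 94/ 37  92/ 35  86/ 31  75/ 26  41/  9  40/  5
142 150/ 55  95/ 41  83/ 36  81/ 34  82/ 33  77/ 27| 72/ 17  85/ 38  88/ 37  78/ 36  50/ 16  38/  9

[... 399 characters left out ...]

147 152/ 55 122/ 38  88/ 10  83/  4  85/  3  90/  6| 37/  9  37/ 10  38/ 10  41/  8  33/ 10  53/  9
148 154/ 56 133/ 45  97/ 14  84/  4  84/  3  87/  4| 52/  6  36/  8  33/ 13  33/  9  35/ 13  45/ 11
149 156/ 56 140/ 48  98/ 11  89/  6  89/  4  87/  6| 86/  3  46/  4  36/ 12  36/ 10  38/ 11  40/ 10
150 160/ 57 151/ 52 104/ 18  92/  6  91/  7  89/  5| 81/  2  47/  8  39/  8  40/ 10  37/  8  39/ 10
151 158/ 58 154/ 54 106/ 16  90/  5  90/  7  95/  6| 80/  4  47/  9  34/ 11  34/ 10  32/ 17  41/  9
152 159/ 57 151/ 53 103/ 19  93/  5  94/  2  89/  5| 81/  4  48/  7  37/ 11  35/ 11  35/ 11  40/ 11
153 156/ 57 150/ 54 111/ 25  93/  6  90/  3  92/  4| 83/  2  51/  8  41/ 12  37/  9  36/ 11  38/ 13
```

```bash
python3 - <<'E'
from h import *
from scipy.optimize import brentq
S=pickle.load(open("scene0.pkl","rb"));B=pickle.load(open("scene3.pkl","rb"))["color"].astype(int)
O=np.array([604.3,150.8]);ps=np.radians(3.0)
R2=np.array([[np.cos(ps),-np.sin(ps)],[np.sin(ps),np.cos(ps)]])
W=lambda x,y,z:np.r_[O+R2@[x,y],z]
def z_at(a,b,u,v):  # height of a level edge a-b seen at pixel (u,v)
    def f(z):
        p,q=proj(S,W(*a,z)),proj(S,W(*b,z)); return p[1]+(q[1]-p[1])*(u-p[0])/(q[0]-p[0])-v
    return round(brentq(f,20,260),1)
lft=((-9,9),(-9,-9)); rgt=((-9,-9),(9,-9)); back=((9,9),(9,-9))
sb=((-16.5,-15),(16.5,-15)); sx=((16.5,15),(16.5,-15))
print("post top front/back",z_at(*lft,285,132.5),z_at(*lft,288,133.6),z_at(*back,288,127.7),z_at(*back,290,128.1))
print("tape low",z_at(*lft,286,144.85),z_at(*lft,287,145.0),z_at(*lft,288,145.2),z_at(*lft,289,145.6),z_at(*rgt,292,144.3),"high",z_at(*lft,285,140.7),z_at(*lft,287,141.3))
print("sleeve top +x edge",z_at(*sx,295,159.2),z_at(*sx,298,159.4),"bottom -y",z_at(*sb,295,173.4)+32,z_at(*sb,298,171.2)+32)
for v in range(144,160): print(v," ".join(f"{B[v,u].sum()//3:3d}" for u in range(288,303)))
E
```

```text
post top front/back 206.7 206.4 208.9 209.6
tape low 170.2 170.8 171.2 171.0 169.4 high 182.0 182.2
sleeve top +x edge 110.9 113.7 bottom -y 114.3 111.3
144  36  36  33  38  39  38  47  52  48  72 132 130  97  80  81
145  33  36  36  32  33  37  56  49  48  63 104 121 117  83  82
146  43  49  43  39  40  43  49  47  50  56 104 155 154 101  81
147  53  95  82  47  40  44  45  48  48  61 117 162 162 137  96
148  45  76  80  58  37  38  46  41  52  65 122 162 168 162 140
149  40  63  81  62  40  40  50  45  51  63 118 162 167 167 164
150  39  64  80  69  44  37  45  50  50  54 104 161 165 166 164
151  41  58  82  71  44  43  51  49  48  56 102 163 165 166 165
152  40  56  76  72  46  47  47  42  49  72 123 163 168 167 166
153  38  54  83  82  45  42  38  52  69 120 157 167 166 165 167
154  36  49  82  79  46  40  46  69 117 156 163 167 164 164 157
155  34  45  66  80  43  42  62 115 153 165 164 162 162 155 115
156  38  41  57  78  48  50  91 149 161 163 165 163 154 117  81
157  37  36  57  77  60  69 107 157 163 167 164 154 114  80  74
158  33  35  55  78  72  86 104 159 166 167 156 112  82  75  72
159  32  37  52  84  85  85 106 157 164 158 115  84  76  73  74
```

Call:
apply_moves(
  angular=[
    [0,0,-0.375],
    [0,0,-0.375],
    [0,0,-0.375],
    [0,0,-0.375],
    [0,0,-0.375],
    [0,0,-0.375],
    [0,0,-0.375],
    [0,0,-0.375],
    [0,0,-0.375],
    [0,0,-0.375],
    [0,0,-0.375],
    [0,0,-0.375],
    [0,0,-0.375],
    [0,0,-0.375],
    [0,0,-0.375],
    [0,0,-0.375],
    [0,0,0],
    [0,0,0],
  ],
  travel=[
    [-0.049,0.044,0],
    [-0.048,0.044,0],
    [-0.044,0.048,0],
    [-0.044,0.049,0],
    [-0.039,0.053,0],
    [-0.038,0.053,0],
    [-0.033,0.056,0],
    [-0.032,0.057,0],
    [-0.027,0.06,0],
    [-0.026,0.06,0],
    [-0.02,0.062,0],
    [-0.02,0.063,0],
    [-0.014,0.064,0],
    [-0.013,0.064,0],
    [-0.007,0.065,0],
    [-0.007,0.065,0],
    [0,0,0],
    [0,0,0],
  ],
  jaw=[0,0,0,0,0,0,0,0,0,0,0,0,0,0,0,0,0,0],
)

```text
time: 9.85
tool_pos: [520.2, 147.6, 206.6]
tcp_rot: [180.0, 0.1, -177.0]
ft_force: [8.7, 5.3, -4.5]
finger_gap: 9.4
grip_force: 78.7
```

```bash
python3 - <<'E'
from bench import r
import cv2,pickle,numpy as np
for i in range(4):
    s=r.snapshot("scene"); pickle.dump(s,open(f"scene4{i}.pkl","wb"))
m=np.mean([pickle.load(open(f"scene4{i}.pkl","rb"))["color"] for i in range(4)],0); np.save("m4.npy",m)
cv2.imwrite("pics/g1.png",cv2.convertScaleAbs(cv2.resize(m[115:185,255:325,::-1],(560,560),interpolation=cv2.INTER_CUBIC),alpha=1.5))
m=m.astype(int)
for v in range(134,162): print(v," ".join(f"{m[v,u].sum()//3:3d}/{m[v,u,0]-m[v,u,2]:3d}" for u in range(284,301)))
q=r.sense();print(q["tool_pos"],q["ft_force"],q["wrist_torque"])
E
```

```text
134  36/  5  36/  5  40/  5  41/  4  44/  3  48/  5  62/  4  78/  3  92/ 11 123/ 26 130/  9 164/  2 189/  1 188/  1 151/  5 133/  8 133/  9
135  38/  6  36/  6  38/  7  37/  6  44/  7  55/  5  79/  5  84/  6  93/ 14 126/ 36 135/ 40 129/ 10 153/  2 180/  2 184/  2 146/  7 134/  8
136  37/  4  35/  9  37/  6  38/  5  50/  4  73/  4  82/  5  84/  5  94/ 13 132/ 37 163/ 43 168/ 13 153/  2 129/  2 147/  3 162/  3 130/  7
137  37/  6  32/  9  35/  5  45/  4  72/  4  88/  5  85/  4  82/  4  89/  9 124/ 20 174/ 14 174/  1 146/  2 107/ 14 112/ 14 119/ 10 105/  7
138  33/  6  33/  7  40/  6  67/  6  90/  4  91/  4  79/  4  76/  4  85/  6 115/ 10 169/  2 153/  1 133/ 23 155/ 54 156/ 55 136/ 43 109/ 22
139  36/  8  38/  5  56/  4  87/  5  93/  5  94/  4  77/  4  83/  6  82/  9  92/ 15 129/  2 121/ 15 141/ 50 164/ 59 161/ 59 131/ 49 125/ 40
140  33/  9  51/  7  79/  6  92/  6  98/  6  95/  5  83/  6  86/ 17  81/ 30  83/ 27 104/ 18 136/ 45 159/ 57 166/ 59 162/ 59 128/ 48 117/ 29
141  40/ 10  58/ 22  83/ 21  96/ 16 110/ 16  95/  9  87/ 19  81/ 30  79/ 34  81/ 29  94/ 11 121/ 27 149/ 48 163/ 55 163/
[... 2236 characters left out ...]
165/ 57 153/ 56 113/ 53
158  90/  2  87/  2  89/  3  88/  1  87/  2  85/  2  82/  2  75/  3  66/  6  82/  6 107/ 24 158/ 55 165/ 56 165/ 56 156/ 56 112/ 54  83/ 53
159  91/  3  90/  2  87/  2  88/  1  85/  3  84/  3  81/  3  81/  4  83/  4  87/  6 105/ 24 158/ 55 164/ 57 156/ 57 115/ 53  83/ 52  74/ 52
160  87/  2  89/  2  90/  2  87/  2  86/  2  82/  4  84/  3  85/  5  86/  4  86/  5  99/ 18 139/ 50 152/ 55 114/ 52  82/ 53  74/ 54  74/ 54
161  88/  2  89/  3  89/  1  87/  1  85/  2  84/  3  86/  3  90/  4  89/  5  86/  6  96/ 17 123/ 46 107/ 51  81/ 54  74/ 55  75/ 51  87/ 43
[520.24042203 147.55434934 206.56291537] [ 8.7984106   4.89519134 -4.34605012] [ 0.73492896 -1.37331155  0.08863726]
```

View pics/g1.png

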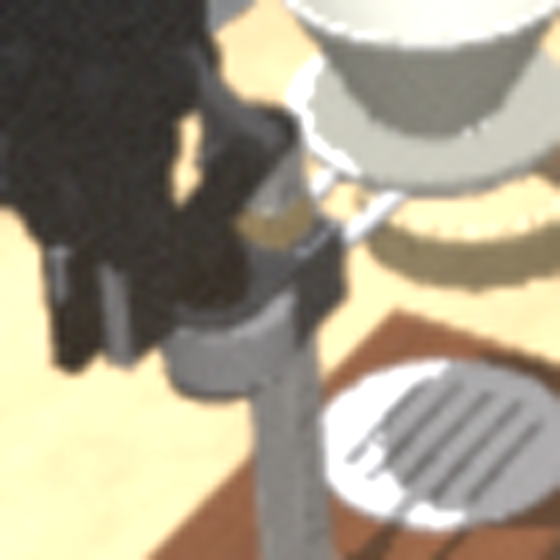

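The tape's full height is visible (rows 141–145.6 at col 289, as in the first picture). It runs straight into the sleeve's top face with no bare post between, so the arm is at the mark. I'll nudge the lever slightly against its closed stop and check.

Call:
apply_moves(
  angular=[
    [0,0,-0.1],
    [0,0,0],
    [0,0,0],
  ],
  travel=[
    [0,0.05,0],
    [0,0,0],
    [0,0,0],
  ],
  jaw=[0,0,0],
)

```text
time: 10.42
tool_pos: [520.2, 148.2, 206.5]
tcp_rot: [-179.9, 0.1, -177.8]
ft_force: [8.1, -2.1, -3.3]
finger_gap: 9.7
grip_force: 79.0
```

```bash
python3 -c "
from bench import r
print(r.hand_in())"
```

```text
the job is handed in; nothing more can be done
None
```

I handed the job in with the lever swung closed against its stop and still gripped at about 79 N. The sleeve's top edge is at the tape's lower edge, within about 1 mm by the last picture (other pixel estimates put it up to 2–4 mm high). `r.hand_in()` gave no verdict.

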